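Make up the pharmacy-return load on the ward's spring scale

ROBOT

A 7-joint arm with a two-finger parallel gripper is mounted at the origin on the work surface. World frame = base frame: x ahead of the robot, y to its left, z up, the work surface at z = 0. Lengths are in m, angles in rad, forces in N, time in s.
With the tool pointing down it reaches from about 0.425 to 0.875 m from the base axis. Payload 4.7 kg.
Tool frame: the origin (TCP) lies midway between the tips of the shut fingers; the grasp point (between the pads) lies 19 mm behind it; z points along the fingers, y is the line along which they close (so a half turn about z gives the same grasp; the last joint's range is limited). The gripper opens to 85 mm and grips with 20 to 120 N. Pads are 22 mm wide; open, the fingers measure 114 mm over their backs; the gripper's body (76 mm by 85 mm) begins 54 mm behind the grasp point. The pads swing forward as they close: fully open they stand 13 mm farther back than shut.
Start: joints at [1.281, 0.321, -0.07, 1.45, 0.023, 1.371, -0.057], TCP at [0.194, -0.62, 0.231] pointing down, gripper open.
Joint ranges: [-2.86, 2.86], [-0.3, 2.09], [-1.38, 1.24], [0.06, 2.45], [-1.56, 4.7], [0.09, 2.05], [-2.69, 2.69]. Speed limits (rad/s): [2.57, 2.57, 3.14, 3.14, 3.14, 3.14, 3.14].

INTERFACE

Orientations are given as a rotation vector (axis times angle).
In Python, from rig import env gives the robot as it stands.
- The arm moves only by the tool send_rows, never from a script. Its argument "series" is a list that holds one entry, the list of rows, each a list of 4 numbers: the shift along the world's x, y, z in units of 25 mm (1.0 is 25 mm), then the turn about the world's z in units of 5 degrees (1.0 is 5 degrees). A call has 1 to 5 rows; each row is the pose to reach, as a shift and turn from the pose commanded when the call began; what a row does not reach only later rows make up. A row lasts 1/12 s, in which the tool goes at most 41.7 mm and 7.16 degrees, less where a joint would pass 70% of its speed; a pose out of reach is approached as far as the arm can. A call with a gripper value outside its range is refused whole. "claw" is the finger opening in mm, from 0 to 85.4, set as the call begins (left out, the last holds). The fingers move at their own pace and stop on an object; "squeeze" is the grip in N (left out, the last holds). Time passes only in rows, so rows that repeat a pose let the fingers close. It gives the time, the measured TCP pose, the force, the opening and the grip force at its end, in the units of the state.
- env.state(): the state, without advancing time (a new reading comes with each control period).
- env.grab_frame(name): name is "scene" or "top" or "wrist"; returns a dict with "color" (420x560x3 uint8, red, green, blue), "K" (3x3 intrinsics, pixels), "k1" (the pictures are not rectified: a ray, as slopes to the right and down, at radius r is drawn at 1 + k1 r^2 times it, then the intrinsics apply), "rvec" (rotation vector, rad) and "tvec" (3), from world to camera coordinates, as OpenCV has them; the wrist camera has in their place "hand_eye" (4x4, takes a point from camera to tool coordinates, whose origin is the TCP and whose axes are the flange's). Camera axes: x right, y down, z forward; pixel columns grow to the right and rows downward; lengths in m; the calibration is good to about 2 mm. A picture is of the moment at which its call begins: read the wrist's pose just before it. There is no depth.
- env.finish_job(): hands the job in; it is judged then, once.
The state is a dict: "time_s": time; "q": joint angles; "joint_velocities": joint speeds; "joint_torque": joint torques, N m; "position": TCP position; "eef_rot": TCP orientation; "wrist_force": force on the tool from outside, world axes, zero at the start; "wrist_torque": the same for the moment, N m; "finger_gap": opening from 0.0 (shut) to 1.0 (fully open); "grasp_force": force on a finger pad.
Only numpy, scipy, OpenCV 4.12 (cv2) and the standard library are available. Lean on these libraries where they do the work, as an engineer would, in place of code of your own. Each camera call takes 0.05 s, during which the arm holds its last target. There are 200 camera calls.

TASK

Make up the pharmacy return on the ward desk: stand full amber jars upright in the free part of the scale's pan, beside the carton, until the red needle comes to rest inside the green sector of the dial; take a jar out again and stand it on the desk if you overshoot. Any mix of large and small jars will do, but the carton stays in the pan, jars you do not need stay standing on the desk, the green sector keeps its setting, the pan must not be pushed down onto its stop, and the other things on the desk are left as they are.

Things in the scene. Friction and masses are not known exactly. Their poses are not given: they have to be found in the camera images.
- scale: grey spring scale, fixed on the desk, its housing 200 x 200 mm in plan; a sloping white dial stands out on its +x side, to 215 mm from the origin. Origin: on the desk under the middle of the pan; z up. The pan does not turn relative to it
- pan_floor (a point): centre of the upper surface of the scale's steel pan, 260 mm along the scale's y and 220 mm along its x, with a lip 10 mm high all round. 122 mm above the desk when empty; it sinks straight down as it is loaded (0.03 mm per gram, 327 N/m). Axes as the scale's. The carton stands in its +x half; the -x half is free for jars
- needle (a joint): angle of the red needle on the dial in rad: 0 = empty pan, points to 9 o'clock seen by someone facing the dial, grows clockwise with the load, 2.4 rad per kg, 80 rad per metre of pan travel; the pan meets its stop at 3.84 rad
- needle_tip (a point): point on the red needle 50 mm from the dial's centre
- green (a joint): angle in rad, on the same scale as the needle, of the middle of the green sector on the dial (already set for this load; the sector spans 0.17 rad to either side of it)
- green_mid (a point): middle of the green sector, 50 mm from the dial's centre
- carton: brown cardboard carton standing in the pan from the start, 66 mm along the scale's x, 120 mm along its y, 45 mm high, of unknown mass (280 to 420 g); its middle is about 62 mm from the pan's middle towards the dial. Origin: centre of its underside
- large_a: large amber glass jar with a white screw cap, closed and full, about 240 g (each differs by up to 7 per cent); 50 mm diameter, 80 mm tall: amber body from 0 to 60 mm, cap (46 mm diameter) from 62 to 80 mm. Origin: centre of its underside, z up
- large_b: large amber glass jar with a white screw cap, closed and full, about 240 g (each differs by up to 7 per cent); 50 mm diameter, 80 mm tall: amber body from 0 to 60 mm, cap (46 mm diameter) from 62 to 80 mm. Origin: centre of its underside, z up
- small_a: small amber glass jar with a blue screw cap, closed and full, about 120 g (each differs by up to 7 per cent); 39 mm diameter, 62 mm tall: amber body from 0 to 42 mm, cap (36 mm diameter) from 44 to 62 mm. Origin: centre of its underside, z up
- small_b: small amber glass jar with a blue screw cap, closed and full, about 120 g (each differs by up to 7 per cent); 39 mm diameter, 62 mm tall: amber body from 0 to 42 mm, cap (36 mm diameter) from 44 to 62 mm. Origin: centre of its underside, z up
- small_c: small amber glass jar with a blue screw cap, closed and full, about 120 g (each differs by up to 7 per cent); 39 mm diameter, 62 mm tall: amber body from 0 to 42 mm, cap (36 mm diameter) from 44 to 62 mm. Origin: centre of its underside, z up
- mat: flat dark blue-grey desk mat, fixed, 310 x 310 mm, 3 mm thick, on which the jars, the gel and the tape stand at the start. Origin: centre of its underside
- gel: bystander: clear hand-gel pump bottle with a blue label, 48 mm diameter, 113 mm tall, standing among the jars. Origin: centre of its underside
- tape: bystander: yellow roll of tape lying flat, 58 mm diameter, 24 mm high, among the jars. Origin: centre of its underside
- mug: bystander: white mug, 76 mm diameter, 90 mm tall, left of the scale. Origin: centre of its underside
- stapler: bystander: red and black stapler, 140 x 34 x 41 mm, left of the scale. Origin: centre of its underside

How it is judged:
By the outcome, as a careful person would: the job done as asked, in the order asked, and still so for the second after the job is handed in, with the robot touching nothing.
It also fails if it takes over 67 s, if anything falls off the work surface, if the arm or the gripper's body presses on something with over 40 N, if the wrist force passes 120 N, or if a joint passes its speed limit or range.

## Working session

There is one attempt and no reset: what is moved stays moved. The work goes in short steps, Python scripts to look and compute and a tool call to move; the robot and the scene stay as the last step left them, time stands still between calls to the robot, and variables do not carry over. Pictures are saved under pics/ and viewed, at most 10 in all, crops included, and the job is handed in when it is done.

Besides the shell and the picture viewer there is one more tool, called after ">>>" as name(argument=value, ...), one argument or row to a line, values as JSON. send_rows: Moves the arm, as the interface text tells. Its arguments: {"type":"object","properties":{"series":{"type":"array","items":{"type":"array","items":{"type":"array","items":{"type":"number"}}}},"claw":{"type":"number"},"squeeze":{"type":"number"}},"required":["series"]}

```bash
ls; mkdir -p pics; cat > h.py <<'E'
import numpy as np,cv2
from rig import env
def save(n,f): cv2.imwrite(f'pics/{n}.png',f['color'][:,:,::-1])
def ray(f,u,v):
    K=f['K'];x=(u-K[0][2])/K[0][0];y=(v-K[1][2])/K[1][1]
    rd=np.hypot(x,y);r=rd
    for _ in range(30): r=rd/(1+f['k1']*r*r)
    s=r/rd if rd>0 else 1
    return np.array([x*s,y*s,1])
def toplane(f,u,v,z):
    R=cv2.Rodrigues(np.array(f['rvec'],float))[0];t=np.array(f['tvec'],float).ravel()
    d=R.T@ray(f,u,v);c=-R.T@t
    return c+d*(z-c[2])/d[2]
def proj(f,P):
    R=cv2.Rodrigues(np.array(f['rvec'],float))[0];t=np.array(f['tvec'],float).ravel()
    p=R@np.array(P,float)+t;x,y=p[:2]/p[2];k=1+f['k1']*(x*x+y*y)
    K=f['K'];return np.array([K[0][0]*x*k+K[0][2],K[1][1]*y*k+K[1][2]])
E
python3 - <<'E'
from h import *
for n in('scene','top'):
    f=env.grab_frame(n);save(n+'0',f)
    R=cv2.Rodrigues(np.array(f['rvec'],float))[0];print(n,-R.T@np.array(f['tvec']).ravel())
    np.save(f'{n}0.npy',f,allow_pickle=True)
s=env.state();print(s['position'],s['eef_rot'],s['time_s'])
E
```

```text
pics
scene [ 1.08084177 -0.13937742  0.84082561]
top [0.35501365 0.06154672 1.64698682]
[ 0.19426066 -0.61979485  0.23034808] [-3.10374813e+00 -4.75237418e-01  5.49807764e-04] 0.1
```

View pics/scene0.png

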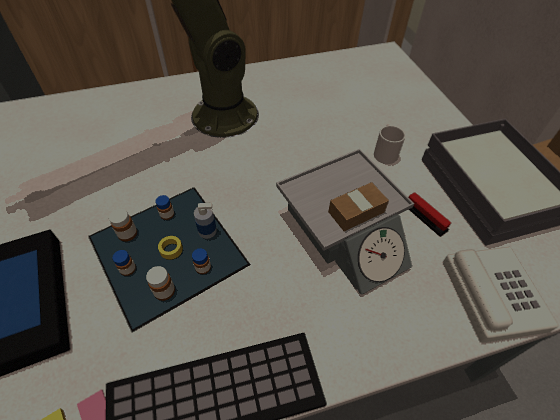

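View pics/top0.png

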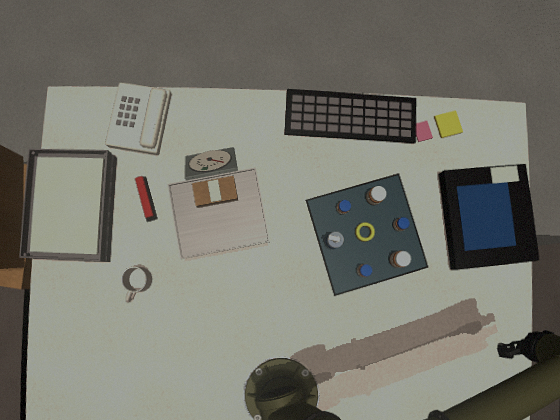

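The jars, tape and gel are on the mat to the robot's right. In the top image the white caps are at about (378,194) and (401,258), and the blue caps at (344,206), (403,224) and (365,270). The scale is to the left of the mat, with its dial at (211,160) in the top image and (381,256) in the scene image. Next I'll measure the caps and zoom in on the dial.

```bash
python3 - <<'E'
from h import *
t=np.load('top0.npy',allow_pickle=True).item();s=np.load('scene0.npy',allow_pickle=True).item()
c=t['color'];hsv=cv2.cvtColor(c,cv2.COLOR_RGB2HSV)
m=np.zeros(c.shape[:2],np.uint8);m[170:300,300:430]=1
print(c[194,378],c[206,344],c[231,358])
for nm,mask,z in(('W',(hsv[...,1]<60)&(hsv[...,2]>130),.083),('B',(hsv[...,1]>130)&(hsv[...,0]>100)&(hsv[...,0]<125)&(hsv[...,2]>70),.065),('Y',(hsv[...,0]>20)&(hsv[...,0]<35)&(hsv[...,1]>120),.027)):
    n,l,st,ce=cv2.connectedComponentsWithStats((mask&(m>0)).astype(np.uint8))
    for i in range(1,n):
        if st[i,4]>25 : print(nm,ce[i].round(1),st[i,2:],toplane(t,*ce[i],z).round(4))
for p in((169,184),(258,169),(269,242),(183,258)):print('pan',toplane(t,*p,.125).round(3))
for p in((195,179),(236,177),(238,203),(197,207)):print('carton',toplane(t,*p,.165).round(3))
for p in((307,200),(399,174),(428,267),(336,295)):print('mat',toplane(t,*p,.0).round(3))
print('gel',toplane(t,336,240,.1))
a=cv2.resize(s['color'][215:300,335:425],None,fx=6.5,fy=6.5,interpolation=cv2.INTER_CUBIC)
cv2.imwrite('pics/dial.png',a[:,:,::-1])
E
```

```text
[158 162 160] [ 52  80 125] [151 152  66]
W [361.8 235.5] [ 130  130 7034] [ 0.4835 -0.2229  0.083 ]
W [378.3 192.9] [ 15  15 170] [ 0.6125 -0.2716  0.083 ]
W [335.2 239.7] [ 14  14 116] [ 0.4689 -0.1439  0.083 ]
W [403.  258.3] [ 15  15 169] [ 0.4192 -0.3472  0.083 ]
B [344.7 205.2] [ 12  11 101] [ 0.5746 -0.1735  0.065 ]
B [403.2 222.6] [ 11  12 105] [ 0.5274 -0.352   0.065 ]
B [365.8 269.9] [12 11 99] [ 0.3828 -0.2395  0.065 ]
Y [364.3 231.5] [ 20  18 169] [ 0.5007 -0.2407  0.027 ]
pan [0.613 0.345 0.125]
pan [0.664 0.089 0.125]
pan [0.454 0.051 0.125]
pan [0.4   0.294 0.125]
carton [0.622 0.265 0.165]
carton [0.631 0.149 0.165]
carton [0.558 0.141 0.165]
carton [0.543 0.255 0.165]
mat [ 0.596 -0.065  0.   ]
mat [ 0.689 -0.356  0.   ]
mat [ 0.397 -0.449  0.   ]
mat [ 0.305 -0.161  0.   ]
gel [ 0.46687904 -0.14408436  0.1       ]
```

View pics/dial.png

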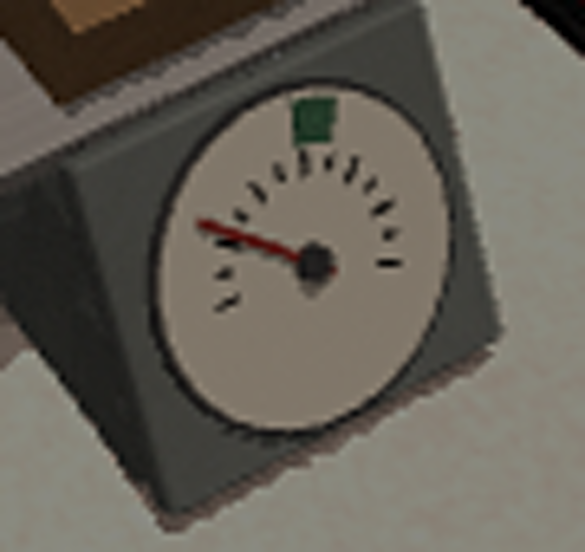

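```bash
cat > dial.py <<'E'
from h import *
from scipy.optimize import least_squares
s=np.load('scene0.npy',allow_pickle=True).item()
px=lambda p:np.array(p)/6.5+[335-.42,215-.42]
yaw=np.radians(12.);ex=np.array([np.cos(yaw),np.sin(yaw),0]);ey=np.array([-np.sin(yaw),np.cos(yaw),0]);ez=np.array([0,0,1.])
O=np.array([.533,.195,0])
rim=[px(p) for p in((325,80),(155,270),(285,433),(450,215),(195,165),(420,335),(250,100),(415,120),(195,375),(350,418))]
def fr(p):
    D=O+p[0]*ex+p[1]*ey+p[2]*ez;b=p[3];return D,ey,-np.sin(b)*ex+np.cos(b)*ez
def res(p):
    D,r,u=fr(p);n=np.cross(r,u);out=[]
    for q in rim:
        P=plane(D,r,u,q);out.append((np.linalg.norm(P)-p[4])*1000)
    return out+[(p[0]-.17)*50,(p[3]-.7)*3]
def plane(D,r,u,q):
    R=cv2.Rodrigues(np.array(s['rvec'],float))[0];c=-R.T@np.array(s['tvec'],float).ravel();d=R.T@ray(s,*q)
    n=np.cross(r,u);P=c+d*(n@(D-c))/(n@d)-D;return np.array([P@r,P@u])
S=least_squares(res,[.17,0,.07,.7,.06]);p=S.x
def ang(q):
    a=plane(*fr(p),q);return np.arctan2(a[1],-a[0]),np.linalg.norm(a)
if __name__=='__main__':
    print(p.round(3),np.array(S.fun).round(1))
    for n,q in(('needle tip',(202,223)),('green',(314,121)),('gl',(294,121)),('gr',(334,119)),('hub',(315,262)),('t0',(228,303)),('t1',(225,273)),('tl',(390,262)),('t4',(305,160))):print(n,np.round(ang(px(q)),3),plane(*fr(p),px(q)).round(4))
    h=plane(*fr(p),px((315,262)))
    for q in((202,223),(314,121)): d=plane(*fr(p),px(q))-h;print('rel hub',np.arctan2(d[1],-d[0]))
E
python3 dial.py
```

```text
[ 0.202 -0.04   0.156  0.721  0.057] [ 0.3  1.1  1.5 -0.6 -1.6 -2.2  1.   0.8 -2.2  1.9  1.6  0.1]
needle tip [0.669 0.043] [-0.034   0.0269]
green [1.912 0.044] [0.0147 0.0414]
gl [1.741 0.045] [0.0076 0.0444]
gr [2.085 0.045] [0.022 0.039]
hub [-2.06   0.003] [ 0.0016 -0.0029]
t0 [-0.057  0.033] [-0.0329 -0.0019]
t1 [0.251 0.032] [-0.031   0.0079]
tl [-2.653  0.032] [ 0.0286 -0.0152]
t4 [1.82  0.032] [0.0078 0.0307]
rel hub 0.6980914109642437
rel hub 1.859258419061677
```

Fitting the dial gives a needle at about 0.7 rad and green at about 1.9 rad, so roughly 500 g is missing. That matches two large jars. I'll fetch the first one, at (0.6125, -0.2716).

>>> send_rows(
  series=[
    [[1.2,1.0,0,-0.2],[2.5,2.1,0,-0.5],[3.8,3.2,0,-0.8],[5.1,4.2,0,-1.1],[6.3,5.3,0,-1.1]],
  ],
  claw=78,
  squeeze=40,
)

```text
time_s: 0.52
position: [0.3531, -0.4864, 0.2309]
eef_rot: [-3.125, -0.324, 0.0]
wrist_force: [0.3, -1.2, -0.1]
finger_gap: 0.909
grasp_force: 0.0
```

>>> send_rows(
  series=[
    [[1.2,1.0,0,0],[2.5,2.1,0,0],[3.8,3.2,0,0],[5.1,4.2,0,0],[6.3,5.3,0,0]],
  ],
)

```text
time_s: 0.93
position: [0.5103, -0.3542, 0.231]
eef_rot: [3.125, 0.325, -0.001]
wrist_force: [0.3, -0.1, -0.3]
finger_gap: 0.918
grasp_force: 0.0
```

>>> send_rows(
  series=[
    [[1.2,1.0,0,0],[2.4,2.0,0,0],[3.6,2.9,0,0],[4.13,3.33,0,0],[4.13,3.33,0,0]],
  ],
)

```text
time_s: 1.35
position: [0.616, -0.2656, 0.2302]
eef_rot: [-3.119, -0.339, -0.002]
wrist_force: [-1.1, 0.8, 0.2]
finger_gap: 0.913
grasp_force: 0.0
```

```bash
cat >> h.py <<'E'
def wristframe():
    s=env.state();f=env.grab_frame('wrist')
    T=np.eye(4);T[:3,:3]=cv2.Rodrigues(np.array(s['eef_rot'],float))[0];T[:3,3]=s['position']
    T=T@np.array(f['hand_eye']);Ti=np.linalg.inv(T)
    f['rvec']=cv2.Rodrigues(Ti[:3,:3])[0].ravel();f['tvec']=Ti[:3,3];return f,s
E
python3 - <<'E'
from h import *
f,s=wristframe();save('w1',f);print(s['position'],proj(f,[.6125,-.2716,.083]))
E
```

```text
[ 0.61604549 -0.26563476  0.23023452] [285.71875588 196.10685746]
```

View pics/w1.png

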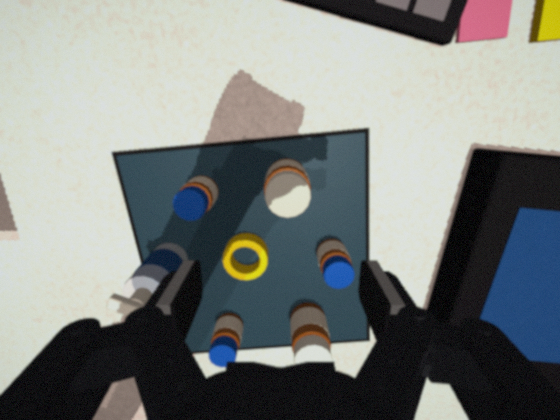

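The cap is at (288,197), against a prediction of (286,196), so the position is confirmed. I'll descend and grasp.

>>> send_rows(
  series=[
    [[0,0,-1.5,0],[0,0,-3.0,0],[0,0,-4.5,0],[0,0,-5.8,0],[0,0,-7.0,0]],
  ],
)

```text
time_s: 1.82
position: [0.6099, -0.2742, 0.0538]
eef_rot: [3.125, 0.322, -0.004]
wrist_force: [0.5, -0.0, 0.8]
finger_gap: 0.914
grasp_force: 0.0
```

>>> send_rows(
  series=[
    [[0,0,-0.6,0],[0,0,-1.1,0],[0,0,-1.1,0],[0,0,-1.1,0]],
  ],
)

```text
time_s: 2.15
position: [0.6118, -0.2733, 0.0289]
eef_rot: [3.125, 0.324, -0.001]
wrist_force: [0.9, -0.5, 0.2]
finger_gap: 0.914
grasp_force: 0.0
```

>>> send_rows(
  series=[
    [[0,0,0,0],[0,0,0,0],[0,0,0,0],[0,0,0,0],[0,0,0,0]],
  ],
  claw=30,
)

```text
time_s: 2.57
position: [0.6137, -0.2728, 0.031]
eef_rot: [3.123, 0.326, 0.004]
wrist_force: [-1.0, 0.6, 6.3]
finger_gap: 0.572
grasp_force: 42.0
```

>>> send_rows(
  series=[
    [[0,0,0,0],[0,0,0,0],[0,0,0,0],[0,0,0,0],[0,0,0,0]],
  ],
)

```text
time_s: 2.98
position: [0.6138, -0.2728, 0.031]
eef_rot: [3.123, 0.326, 0.004]
wrist_force: [-0.8, -0.0, 6.6]
finger_gap: 0.574
grasp_force: 42.0
```

>>> send_rows(
  series=[
    [[0,0,1.0,0],[0,0,2.5,0],[0,0,4.0,0],[0,0,5.5,0],[0,0,7.0,0]],
  ],
)

```text
time_s: 3.4
position: [0.6118, -0.2719, 0.2051]
eef_rot: [-3.124, -0.326, 0.002]
wrist_force: [0.8, 0.0, -2.2]
finger_gap: 0.572
grasp_force: 42.2
```

>>> send_rows(
  series=[
    [[-0.2,0.8,0.7,0],[-0.6,2.2,1.0,0],[-1.0,3.7,1.0,0],[-1.4,5.2,1.0,0],[-1.8,6.7,1.0,0]],
  ],
)

```text
time_s: 3.82
position: [0.5664, -0.1031, 0.2287]
eef_rot: [3.124, 0.325, -0.0]
wrist_force: [0.4, 0.2, -1.7]
finger_gap: 0.576
grasp_force: 42.3
```

>>> send_rows(
  series=[
    [[-0.4,1.5,0,0],[-0.8,3.0,0,0],[-1.2,4.5,0,0],[-1.6,6.0,0,0],[-2.0,7.5,0,0]],
  ],
)

```text
time_s: 4.23
position: [0.5162, 0.0844, 0.2287]
eef_rot: [3.124, 0.326, -0.0]
wrist_force: [0.6, 1.2, -1.8]
finger_gap: 0.576
grasp_force: 42.3
```

>>> send_rows(
  series=[
    [[-0.4,1.5,0,0],[-0.8,3.0,0,0],[-1.2,4.5,0,0],[-1.63,6.22,0,0],[-1.63,6.22,0,0]],
  ],
)

```text
time_s: 4.65
position: [0.472, 0.2481, 0.2294]
eef_rot: [-3.117, -0.345, 0.001]
wrist_force: [-1.7, 1.9, -1.8]
finger_gap: 0.575
grasp_force: 42.4
```

>>> send_rows(
  series=[
    [[0,0,-0.8,0],[0,0,-1.8,0],[0,0,-2.6,0],[0,0,-3.0,0],[0,0,-3.2,0]],
  ],
)

```text
time_s: 5.07
position: [0.4755, 0.2375, 0.147]
eef_rot: [3.124, 0.326, -0.005]
wrist_force: [-0.2, -0.9, -2.1]
finger_gap: 0.573
grasp_force: 42.5
```

>>> send_rows(
  series=[
    [[0,0,-0.2,0],[0,0,-0.4,0],[0,0,-0.6,0],[0,0,-0.6,0],[0,0,-0.6,0]],
  ],
)

```text
time_s: 5.48
position: [0.4771, 0.2384, 0.1345]
eef_rot: [3.125, 0.326, 0.001]
wrist_force: [-0.4, -0.2, 0.6]
finger_gap: 0.572
grasp_force: 42.6
```

>>> send_rows(
  series=[
    [[0,0,0,0],[0,0,0,0],[0,0,0,0],[0,0,0,0],[0,0,0,0]],
  ],
  claw=75,
)

```text
time_s: 5.9
position: [0.4768, 0.2383, 0.1341]
eef_rot: [3.125, 0.326, 0.001]
wrist_force: [-0.8, -0.2, 0.7]
finger_gap: 0.875
grasp_force: 0.0
```

>>> send_rows(
  series=[
    [[0,0,0.5,0],[0,0,1.5,0],[0,0,2.7,0],[0,0,4.0,0],[0,0,5.0,0]],
  ],
)

```text
time_s: 6.32
position: [0.477, 0.2388, 0.2624]
eef_rot: [-3.124, -0.327, -0.004]
wrist_force: [0.2, -0.2, -0.0]
finger_gap: 0.878
grasp_force: 0.0
```

```bash
python3 - <<'E'
from h import *
f=env.grab_frame('scene');t=env.grab_frame('top')
a=cv2.resize(f['color'][130:300,260:430],(560,560),interpolation=cv2.INTER_CUBIC)
b=cv2.resize(t['color'][140:270,160:280],(240,260))
o=np.zeros((560,800,3),np.uint8);o[:,:560]=a;o[:260,560:]=b
cv2.imwrite('pics/p1.png',o[:,:,::-1])
E
```

```text
(no output)
```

View pics/p1.png

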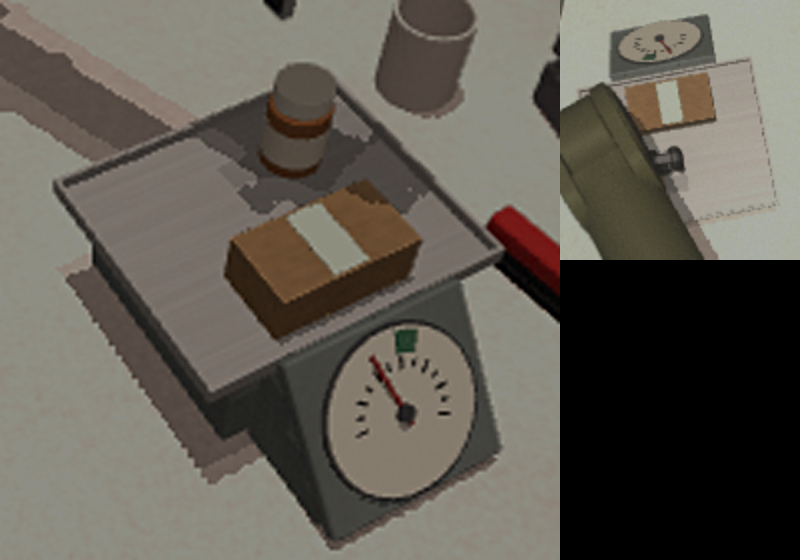

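The jar stands upright in the pan. The needle tip is at (374,358) in the crop, about 0.6 rad short of green at (406,341), so the second large jar fits.

>>> send_rows(
  series=[
    [[0.2,-1.4,0,0],[0.4,-2.9,0,0],[0.6,-4.4,0,0],[0.8,-5.9,0,0],[1.0,-7.5,0,0]],
  ],
)

```text
time_s: 6.83
position: [0.5014, 0.0496, 0.2592]
eef_rot: [3.124, 0.328, 0.001]
wrist_force: [0.9, 0.5, -0.4]
finger_gap: 0.882
grasp_force: 0.0
```

>>> send_rows(
  series=[
    [[-0.1,-1.5,0,0],[-0.3,-3.0,0,0],[-0.6,-4.5,0,0],[-0.9,-6.0,0,0],[-1.3,-7.5,0,0]],
  ],
)

```text
time_s: 7.25
position: [0.4686, -0.1383, 0.2591]
eef_rot: [3.124, 0.326, 0.001]
wrist_force: [0.2, -0.2, -0.0]
finger_gap: 0.879
grasp_force: 0.0
```

>>> send_rows(
  series=[
    [[-0.4,-1.5,0,0],[-0.8,-3.0,0,0],[-1.2,-4.5,0,0],[-1.6,-6.0,0,0],[-1.9,-7.5,0,0]],
  ],
)

```text
time_s: 7.67
position: [0.4204, -0.3259, 0.2592]
eef_rot: [3.124, 0.325, -0.0]
wrist_force: [2.0, -0.2, 1.3]
finger_gap: 0.879
grasp_force: 0.0
```

>>> send_rows(
  series=[
    [[-0.13,-0.94,-1.0,0],[-0.13,-0.94,-2.0,0],[-0.13,-0.94,-2.5,0],[-0.13,-0.94,-2.5,0],[-0.13,-0.94,-2.5,0]],
  ],
)

```text
time_s: 8.08
position: [0.4188, -0.3463, 0.1963]
eef_rot: [-3.123, -0.329, 0.001]
wrist_force: [0.6, 0.1, -0.2]
finger_gap: 0.881
grasp_force: 0.0
```

```bash
python3 - <<'E'
from h import *
f,s=wristframe();save('w2',f);print(s['position'],proj(f,[.4192,-.3472,.083]))
from dial import ang
print(ang((374/3.294+259.8,358/3.294+129.8)),ang((406/3.294+259.8,341/3.294+129.8)))
E
```

```text
[ 0.41880432 -0.34634139  0.19627466] [281.26022252 201.38971713]
(np.float64(1.3187202500220168), np.float64(0.04148251540708261)) (np.float64(1.922118160054346), np.float64(0.04365929844090573))
```

View pics/w2.png

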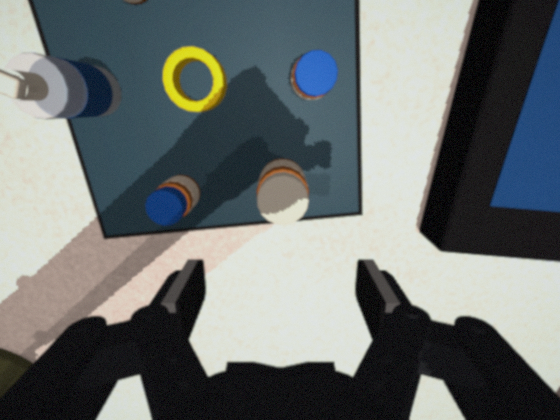

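The cap is at (283,200), against a prediction of (281,201). I'll grasp the second large jar.

>>> send_rows(
  series=[
    [[0,0,-1.4,0],[0,0,-2.9,0],[0,0,-4.3,0],[0,0,-5.3,0],[0,0,-6.0,0]],
  ],
)

```text
time_s: 8.55
position: [0.4189, -0.3466, 0.0455]
eef_rot: [-3.124, -0.329, 0.0]
wrist_force: [-0.4, -0.5, -0.5]
finger_gap: 0.877
grasp_force: 0.0
```

>>> send_rows(
  series=[
    [[0,0,-0.4,0],[0,0,-0.7,0],[0,0,-0.7,0],[0,0,-0.7,0]],
  ],
)

```text
time_s: 8.88
position: [0.4195, -0.3482, 0.0302]
eef_rot: [3.123, 0.327, 0.002]
wrist_force: [-0.8, 0.8, 0.2]
finger_gap: 0.88
grasp_force: 0.0
```

>>> send_rows(
  series=[
    [[0,0,0,0],[0,0,0,0],[0,0,0,0],[0,0,0,0],[0,0,0,0]],
  ],
  claw=30,
)

```text
time_s: 9.3
position: [0.4194, -0.3484, 0.0304]
eef_rot: [3.123, 0.326, 0.003]
wrist_force: [-0.3, 1.6, 6.2]
finger_gap: 0.577
grasp_force: 41.6
```

>>> send_rows(
  series=[
    [[0,0,0,0],[0,0,0,0],[0,0,0,0]],
  ],
)

```text
time_s: 9.55
position: [0.4194, -0.3484, 0.0304]
eef_rot: [3.123, 0.326, 0.003]
wrist_force: [0.1, 0.6, 6.6]
finger_gap: 0.573
grasp_force: 41.6
```

>>> send_rows(
  series=[
    [[0,0,1.0,0],[0,0,2.5,0],[0,0,4.0,0],[0,0,5.5,0],[0,0,7.0,0]],
  ],
)

```text
time_s: 9.97
position: [0.4177, -0.3474, 0.2052]
eef_rot: [-3.124, -0.326, 0.001]
wrist_force: [0.6, 0.1, -1.2]
finger_gap: 0.575
grasp_force: 42.4
```

>>> send_rows(
  series=[
    [[0.2,0.7,0.7,0],[0.4,2.0,1.0,0],[0.6,3.5,1.0,0],[0.9,5.0,1.0,0],[1.1,6.5,1.0,0]],
  ],
)

```text
time_s: 10.38
position: [0.4458, -0.1836, 0.2288]
eef_rot: [3.125, 0.325, 0.0]
wrist_force: [1.1, 0.1, -1.8]
finger_gap: 0.574
grasp_force: 42.6
```

>>> send_rows(
  series=[
    [[0.3,1.5,0,0],[0.6,3.0,0,0],[0.8,4.5,0,0],[1.1,6.0,0,0],[1.3,7.5,0,0]],
  ],
)

```text
time_s: 10.8
position: [0.4782, 0.004, 0.2287]
eef_rot: [3.124, 0.326, 0.0]
wrist_force: [1.1, -1.0, -2.7]
finger_gap: 0.574
grasp_force: 42.6
```

>>> send_rows(
  series=[
    [[0.2,1.4,0,0],[0.5,2.8,0,0],[0.7,4.0,0,0],[0.83,4.9,0,0],[0.83,5.17,0,0]],
  ],
)

```text
time_s: 11.22
position: [0.4985, 0.1366, 0.2287]
eef_rot: [-3.121, -0.336, -0.0]
wrist_force: [-1.1, 0.6, -2.2]
finger_gap: 0.574
grasp_force: 42.5
```

>>> send_rows(
  series=[
    [[0,0,-0.8,0],[0,0,-1.8,0],[0,0,-2.6,0],[0,0,-3.1,0],[0,0,-3.4,0]],
  ],
)

```text
time_s: 11.63
position: [0.498, 0.1305, 0.1419]
eef_rot: [3.124, 0.325, -0.005]
wrist_force: [-0.4, 0.4, -2.9]
finger_gap: 0.568
grasp_force: 42.6
```

>>> send_rows(
  series=[
    [[0,0,-0.2,0],[0,0,-0.4,0],[0,0,-0.6,0],[0,0,-0.7,0],[0,0,-0.7,0]],
  ],
)

```text
time_s: 12.05
position: [0.4997, 0.1315, 0.1267]
eef_rot: [3.124, 0.326, 0.002]
wrist_force: [-0.1, -0.7, 0.3]
finger_gap: 0.576
grasp_force: 42.8
```

>>> send_rows(
  series=[
    [[0,0,0,0],[0,0,0,0]],
  ],
)

```text
time_s: 12.22
position: [0.4997, 0.1315, 0.127]
eef_rot: [3.124, 0.326, 0.002]
wrist_force: [-0.6, -0.9, 0.1]
finger_gap: 0.573
grasp_force: 42.8
```

Its weight is on the pan. I'll release it, rise, and step aside.

>>> send_rows(
  series=[
    [[0,0,0,0],[0,0,0,0],[0,0,0,0],[0,0,0,0],[0,0,0,0]],
  ],
  claw=75,
)

```text
time_s: 12.63
position: [0.4992, 0.1316, 0.1264]
eef_rot: [-3.125, -0.326, -0.0]
wrist_force: [0.5, 0.1, 0.6]
finger_gap: 0.878
grasp_force: 0.0
```

>>> send_rows(
  series=[
    [[0,0,0.5,0],[0,0,1.5,0],[0,0,2.7,0],[0,0,4.0,0],[0,0,5.3,0]],
  ],
)

```text
time_s: 13.05
position: [0.4988, 0.1317, 0.2612]
eef_rot: [3.125, 0.327, 0.0]
wrist_force: [0.4, -0.4, -0.7]
finger_gap: 0.878
grasp_force: 0.0
```

>>> send_rows(
  series=[
    [[0,-1.4,0,0],[0,-2.9,0,0],[0,-4.4,0,0],[0,-5.9,0,0],[0,-7.0,0,0]],
  ],
)

```text
time_s: 13.47
position: [0.4989, -0.0472, 0.2601]
eef_rot: [3.123, 0.321, 0.002]
wrist_force: [0.1, -0.6, 0.2]
finger_gap: 0.878
grasp_force: 0.0
```

>>> send_rows(
  series=[
    [[0,0,0,0],[0,0,0,0],[0,0,0,0],[0,0,0,0],[0,0,0,0]],
  ],
)

```text
time_s: 13.88
position: [0.4993, -0.0419, 0.2592]
eef_rot: [-3.124, -0.33, -0.001]
wrist_force: [0.1, 0.4, 0.1]
finger_gap: 0.88
grasp_force: 0.0
```

```bash
python3 - <<'E'
from h import *
f=env.grab_frame('scene');t=env.grab_frame('top')
a=cv2.resize(f['color'][130:300,260:430],(560,560),interpolation=cv2.INTER_CUBIC)
b=cv2.resize(t['color'][140:270,160:280],(240,260))
o=np.zeros((560,800,3),np.uint8);o[:,:560]=a;o[:260,560:]=b
o[280:460,560:]=cv2.resize(f['color'],(240,180),interpolation=cv2.INTER_AREA)
cv2.imwrite('pics/p2.png',o[:,:,::-1])
E
```

```text
(no output)
```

View pics/p2.png

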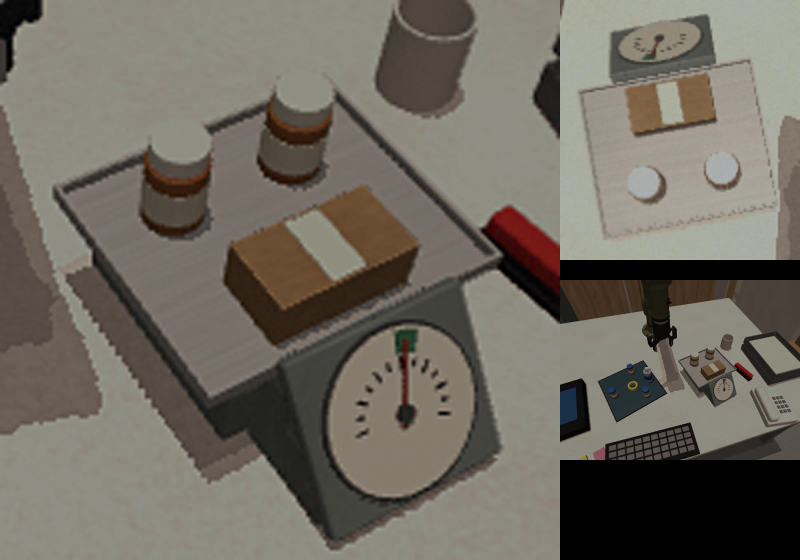

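Both jars stand in the pan. The needle, with its tip at about (405,342), sits in the middle of the green sector, and everything else is undisturbed.

```bash
python3 -c "
from rig import env
print(env.finish_job())"
```

```text
the job is handed in; nothing more can be done
None
```

I stood both large jars upright in the pan beside the carton, the last picture showed the needle in the middle of the green sector, and I handed the job in at about 14 s of the 67 s allowed.

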